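Size the flap-prop dowel in the galley hole gauge

TASK

The slim wooden dowel standing on the counter is the new prop for the counter flap and needs sizing in the hole gauge. Pass it upright down through the gauge's largest hole until its foot is well out below the plate, lift it out again, then step down and leave it standing on the counter in the smallest hole that it passes through cleanly.

Things in the scene. Friction and masses are not known exactly. Their poses are not given: they have to be found in the camera images.
- dowel_center (a point): The slim dowel: a plain pale wooden rod, 26 mm in diameter and 160 mm long, about 60 g, loose, standing upright on the counter. The point is its centre, 80 mm above its foot; its z axis runs along the rod, up. A stouter wooden rod (44 mm in diameter, 120 mm tall) and a green canister (72 mm in diameter, 90 mm tall) stand nearby, at least 110 mm away centre to centre, and are not wanted.
- hole_large (a point): Mouth centre of the largest hole (70 mm in diameter) of the hole gauge: a bare aluminium plate 100 x 210 mm, 10 mm thick, fixed to the counter on two end cheeks so that its top is 70 mm and its underside 60 mm above the counter, open below. The three holes lie in a row along its length and go right through. The point is level with the plate's top; z is up, y runs along the row from the largest hole to the smallest. The gauge may stand at any yaw.
- hole_middle (a point): Mouth centre of the middle hole (48 mm in diameter) of the same plate, level with its top, 81 mm from the largest hole's centre; same axes.
- hole_small (a point): Mouth centre of the smallest hole (20 mm in diameter) of the same plate, level with its top, 56 mm beyond the middle hole's centre; same axes.
Not all that is in view belongs to the job. Leave any orange or red look-alike of the part that bears dowel_center alone. Of the things shaped like the part that bears hole_large, the aluminium one is meant.

How it is judged:
By the outcome, as a careful person would: the job done as asked, in the order asked, and still so for the second after the job is handed in, with the robot touching nothing.
It also fails if it takes over 45 s, if anything falls off the work surface, if the arm or the gripper's body presses on something with over 40 N, if the wrist force passes 120 N, or if a joint passes its speed limit or range.

ROBOT

A 6-joint arm with a two-finger parallel gripper is mounted at the origin on the work surface. World frame = base frame: x ahead of the robot, y to its left, z up, the work surface at z = 0. Lengths are in mm, angles in rad, forces in N, time in s.
With the tool pointing down it reaches from about 375 to 925 mm from the base axis. Payload 5.7 kg.
Tool frame: the origin (TCP) lies midway between the tips of the shut fingers; the grasp point (between the pads) lies 19 mm behind it (arm.hold_point_z is the z of the grasp point in the tool frame, in mm); z points along the fingers, y is the line along which they close (so a half turn about z gives the same grasp; the last joint's range is limited). The gripper opens to 85 mm and grips with 20 to 120 N. Pads are 22 mm wide; open, the fingers measure 114 mm over their backs; the gripper's body (76 mm by 85 mm) begins 54 mm behind the grasp point. The pads swing forward as they close: fully open they stand 13 mm farther back than shut.
Start: joints at [-1.232, 0.359, 1.51, -0, 1.272, -0.115], TCP at [263.011, -539.248, 231.267] pointing down, gripper open.
Joint ranges: [-2.97, 2.97], [-1.01, 2.36], [0.21, 2.38], [-0.96, 4.11], [0.2, 2.71], [-2.98, 2.98]. Speed limits (rad/s): [2.39, 2.39, 3.14, 3.14, 3.14, 3.14].

INTERFACE

Orientations are given as a rotation vector (axis times angle).
In Python, from plant import arm, eyes gives the robot as it stands.
- The arm moves only by the shell command python3 -m creep 'ROWS' [FORCE]. ROWS is a JSON object of lists of equal length, an entry for each row: "linear": the shift along the tool's x, y, z as a fraction of full scale, a list of three; "delta_rot": the turn, a rotation vector about the tool's x, y, z as a fraction of full scale, a list of three; "jaw": the gripper's target within -1 to 1 (fully open at 1, half-way at 0, shut at -1). In form: {"linear": [[x, y, z], ...], "delta_rot": [[wx, wy, wz], ...], "jaw": [jaw, ...]}. A call has 1 to 10 rows; each row is the pose to reach, as a shift and turn from the pose commanded when the call began, along the tool's axes at that moment; what a row does not reach only later rows make up. Full scale, the value 1, is 100 cm for a shift and 2 rad for a turn. A row lasts 1/12 s, in which the tool goes at most 41.7 mm and 7.16 degrees, less where a joint would pass 70% of its speed; a pose out of reach is approached as far as the arm can. A call with a number of a shift or a turn outside -1 to 1 is refused whole. A call with a gripper value outside its range is refused whole. The fingers move at their own pace and stop on an object; FORCE is the grip in N (left out, the last holds). Time passes only in rows, so rows that repeat a pose let the fingers close. It gives the time, the measured TCP pose, the force, the opening and the grip force at its end, in the units of the state.
- arm.get_state(): the state, without advancing time (a new reading comes with each control period).
- eyes.capture(name): name is "side" or "top"; returns a dict with "img" (480x640x3 uint8, red, green, blue), "fov_y" (degrees; the focal length in pixels is half the picture's height over the tangent of half this angle, whatever the lens; pixels are square), "cx", "cy" (the principal point, pixels), "xyz" and "rotation" of the camera in the world. Camera axes: x right, y up, looking along -z (the intrinsics and any distortion apply to the point x, -y, -z); pixel columns grow to the right and rows downward; lengths in mm; the calibration is good to about 2 mm. A picture is of the moment at which its call begins. There is no depth.
- arm.close_job(): hands the job in; it is judged then, once.
The state is a dict: "time_s": time; "joints": joint angles; "dq": joint speeds; "tau": joint torques, N m; "tool_pos": TCP position; "eef_rot": TCP orientation; "contact_force": force on the tool from outside, world axes, zero at the start; "ft_torque": the same for the moment, N m; "width": finger opening in mm; "gripper_force": force on a finger pad.
Only numpy, scipy, OpenCV 4.12 (cv2) and the standard library are available. Lean on these libraries where they do the work, as an engineer would, in place of code of your own. Each camera call takes 0.05 s, during which the arm holds its last target. There are 200 camera calls.

## Working session

There is one attempt and no reset: what is moved stays moved. The work goes in short steps, Python scripts to look and compute and a shell command to move; the robot and the scene stay as the last step left them, time stands still between calls to the robot, and variables do not carry over. Pictures are saved under pics/ and viewed, at most 10 in all, crops included, and the job is handed in when it is done.

```bash
mkdir -p pics; ls; python3 - <<'E'
from plant import arm, eyes
import cv2
print(arm.get_state(), arm.hold_point_z)
for n in("side","top"):
    c=eyes.capture(n); print({k:v for k,v in c.items() if k!="img"})
    cv2.imwrite(f"pics/{n}0.png",c["img"][:,:,::-1])
E
```

```text
pics
{'time_s': 0.0, 'joints': array([-1.23211957e+00,  3.59533711e-01,  1.51145789e+00,  4.43687902e-05,
        1.27248405e+00, -1.15101501e-01]), 'dq': array([-0.00148842, -0.00090948, -0.0011914 ,  0.00041832, -0.00164093,
        0.00073425]), 'tau': array([ 4.00495246e-04, -5.27621770e+01, -2.78619128e+01, -1.41823002e-04,
        1.32300606e-02,  1.72785997e-05]), 'tool_pos': array([ 262.79535391, -538.62228186,  230.4268018 ]), 'eef_rot': array([-3.05925314e+00, -7.06251319e-01,  2.63620296e-04]), 'contact_force': array([ 0.16504645,  0.25453109, -0.05829618]), 'ft_torque': array([-0.02901649,  0.03592095,  0.00496926]), 'gripper_force': 0.0, 'width': 85.3368802825671} -18.700000000000003
{'fov_y': 43.662364697864376, 'cx': 318.71360202545856, 'cy': 238.7838973806026, 'xyz': array([446.9929798 , 721.89385644, 871.76319661]), 'rotation': array([ 0.01580857, -1.18966177, -2.86628228])}
{'fov_y': 56.379755764033504, 'cx': 317.7770731861491, 'cy': 242.10059943392508, 'xyz': array([ 406.74465127,  -69.60212014, 1073.04439247]), 'rotation': array([ 0.03755674, -0.02592645, -1.55408536])}
```

View pics/side0.png

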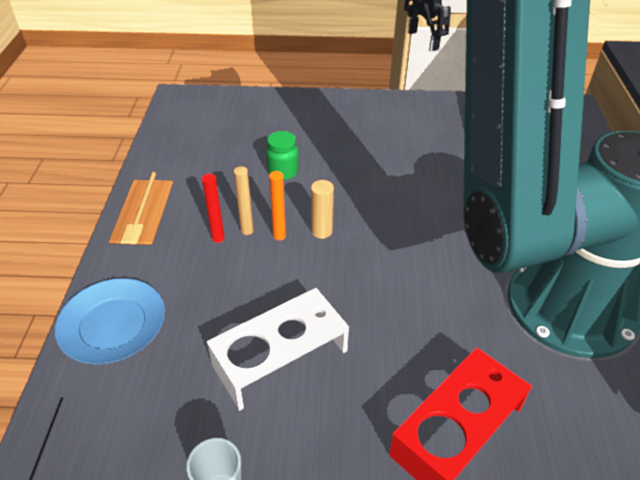

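View pics/top0.png

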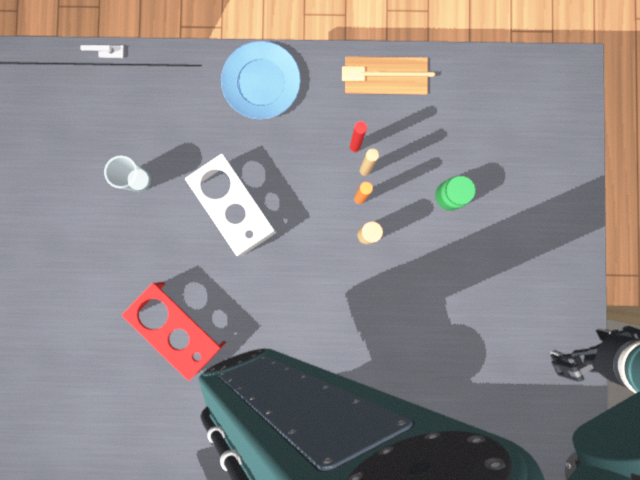

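```bash
cat > h.py <<'E'
import numpy as np, cv2
from scipy.spatial.transform import Rotation as R
from plant import arm, eyes
def ray(c,u,v):
    f=240/np.tan(np.radians(c["fov_y"]/2))
    return R.from_rotvec(c["rotation"]).apply([(u-c["cx"])/f,-(v-c["cy"])/f,-1])
def onz(c,uv,z):
    d=ray(c,*uv); p=c["xyz"]; return (p+d*(z-p[2])/d[2])[:2]
def masks(c):
    h=cv2.cvtColor(c["img"],cv2.COLOR_RGB2HSV)
    return {"wood":cv2.inRange(h,(12,50,110),(24,175,255)),"alu":cv2.inRange(h,(0,0,135),(179,45,255))}
def blobs(m,lo=60,hi=20000):
    n,l,s,ce=cv2.connectedComponentsWithStats(m)
    return [(s[i],ce[i],(l==i).astype(np.uint8)*255) for i in range(1,n) if lo<s[i][4]<hi]
E
python3 - <<'E'
from h import *
np.set_printoptions(precision=1,suppress=True)
for n,box in(("side",(100,150,400,420)),("top",(170,120,450,270))):
    c=eyes.capture(n); m=masks(c)
    keep=np.zeros((480,640),np.uint8); keep[box[1]:box[3],box[0]:box[2]]=255
    for s,ce,_ in blobs(m["wood"]&keep): print(n,"wood",s,ce,"z80",onz(c,ce,80))
    for s,ce,b in blobs(m["alu"]&keep,1500):
        cs,hi=cv2.findContours(b,cv2.RETR_CCOMP,cv2.CHAIN_APPROX_NONE)
        print(n,"alu",s)
        for k,q in enumerate(cs):
            if hi[0][k][3]>=0 and cv2.contourArea(q)>15:
                M=cv2.moments(q); u=(M["m10"]/M["m00"],M["m01"]/M["m00"]); print("  hole",np.array(u),M["m00"],onz(c,u,65))
E
```

```text
side wood [100 150  29  64 953] [109.2 171.4] z80 [ 922.1 -252.4]
side wood [234 166  20  69 899] [243.5 199.3] z80 [ 628.8 -176.7]
side wood [ 109  172   63   73 2684] [141.5 211.5] z80 [ 823.4 -131.7]
side wood [ 311  180   23   59 1213] [322.  208.3] z80 [ 470.8 -157. ]
side alu [ 207  287  143  124 6475]
  hole [248.2 351.5] 1053.5 [577.4 174.1]
  hole [291.5 328.9] 430.5 [511.3 126.7]
  hole [320.4 314.4] 29.0 [464.6  94.4]
top wood [360 149  19  27 230] [367.7 163.6] z80 [ 624.2 -170.5]
top wood [355 182  17  21 210] [363.1 191.4] z80 [ 561.6 -160.9]
top wood [357 221  26  24 151] [367.  234.5] z80 [ 465.7 -170.8]
```

```bash
python3 - <<'E'
from h import *
np.set_printoptions(precision=1,suppress=True)
c=eyes.capture("top"); h=cv2.cvtColor(c["img"],cv2.COLOR_RGB2HSV)
print("plate",h[180:186:3,235:241:3].tolist(), h[205,200:250:6].tolist()); print("dowel",h[150:178:3,369].tolist())
al=cv2.inRange(h,(0,0,140),(179,70,255)); al[:140]=0; al[270:]=0; al[:,:178]=0; al[:,300:]=0
for s,ce,b in blobs(al,1000):
    cs,hi=cv2.findContours(b,cv2.RETR_CCOMP,cv2.CHAIN_APPROX_NONE); print(s)
    for k,q in enumerate(cs):
        if hi[0][k][3]>=0 and cv2.contourArea(q)>15:
            M=cv2.moments(q); u=(M["m10"]/M["m00"],M["m01"]/M["m00"]); print("  hole",np.array(u),M["m00"],onz(c,u,65))
a=cv2.resize(c["img"][120:260,170:310],None,fx=4,fy=4,interpolation=0); b=cv2.resize(c["img"][135:185,340:400],(240,200),interpolation=0)
b=np.vstack([b,np.zeros((360,240,3),np.uint8)])
cv2.imwrite("pics/crop.png",np.hstack([a,b])[:,:,::-1])
E
```

```text
plate [[[0, 0, 255], [0, 0, 255]], [[0, 0, 255], [0, 0, 255]]] [[113, 18, 167], [0, 0, 255], [0, 0, 255], [0, 0, 255], [0, 0, 255], [120, 3, 199], [114, 21, 168], [0, 0, 254], [0, 0, 255]]
dowel [[23, 59, 254], [27, 45, 255], [26, 48, 255], [26, 48, 255], [19, 91, 243], [17, 97, 233], [16, 104, 209], [15, 100, 169], [128, 7, 151], [115, 17, 162]]
[  178   140   122   130 11829]
  hole [213.9 175.7] 78.0 [594.6 176.6]
```

View pics/crop.png

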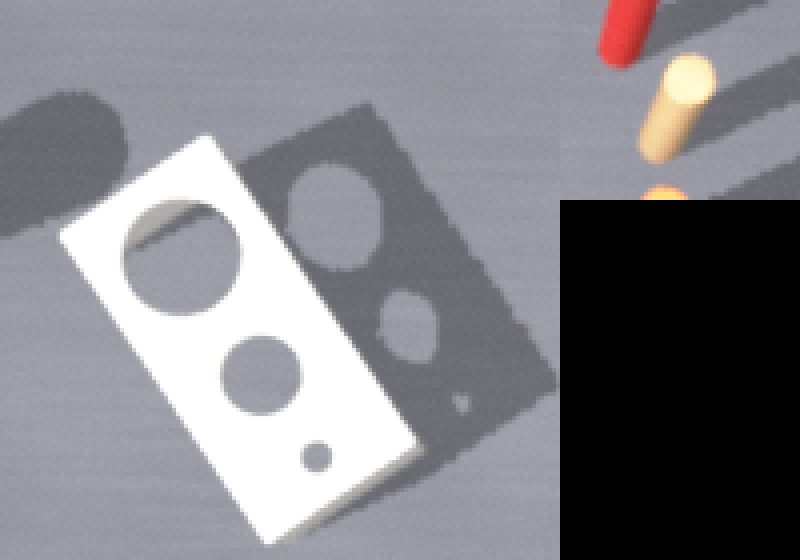

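```bash
python3 - <<'E'
from h import *
np.set_printoptions(precision=1,suppress=True)
c=eyes.capture("top"); h=cv2.cvtColor(c["img"],cv2.COLOR_RGB2HSV)
al=cv2.inRange(h,(0,0,225),(179,40,255)); al[:140]=0; al[270:]=0; al[:,:178]=0; al[:,300:]=0
P=[]
for s,ce,b in blobs(al,1000):
    cs,hi=cv2.findContours(b,cv2.RETR_CCOMP,cv2.CHAIN_APPROX_NONE); print(s)
    for k,q in enumerate(cs):
        if hi[0][k][3]>=0 and cv2.contourArea(q)>15:
            M=cv2.moments(q); u=(M["m10"]/M["m00"],M["m01"]/M["m00"]); P.append(onz(c,u,69)); print("  hole",np.array(u),M["m00"],P[-1])
P=sorted(P,key=lambda p:-p[0]); print([np.linalg.norm(P[i+1]-P[i]) for i in(0,1)], np.degrees(np.arctan2(*(P[2]-P[0])[::-1])))
al=cv2.inRange(h,(22,30,240),(35,75,255)); al[:140]=0; al[180:]=0;al[:,:360]=0;al[:,385:]=0
for s,ce,b in blobs(al,30): print("dowel top",s,ce,onz(c,ce,160))
w=cv2.inRange(h,(10,40,130),(35,180,255)); w[:140]=0; w[180:]=0;w[:,:352]=0;w[:,385:]=0
for s,ce,b in blobs(w,60): print("dowel all",s,ce,onz(c,ce,90))
s=arm.get_state(); print(R.from_rotvec(s["eef_rot"]).as_matrix())
c=eyes.capture("side"); 
for uv in((248.2,351.5),(291.5,328.9),(320.4,314.4)): print(onz(c,uv,65))
print("decoys side feet: red,orange,dowel",onz(c,(218,239),0),onz(c,(279,237),0),onz(c,(247,232),0))
E
```

```text
[ 185  154   89  102 3203]
  hole [248.7 233.7] 62.5 [463.8  93.8]
  hole [234.8 213.4] 354.0 [509.  126.2]
  hole [214.8 183.8] 738.5 [575.3 173. ]
[np.float64(81.14572501022087), np.float64(55.54997577578018)] -144.6376460758073
dowel top [366 150  12  11 106] [371.7 154.9] [ 624.9 -170.4]
dowel all [359 148  20  28 328] [368.6 161.4] [ 626.9 -171.5]
[[ 0.9  0.4 -0. ]
 [ 0.4 -0.9  0. ]
 [ 0.  -0.  -1. ]]
[577.4 174.1]
[511.2 126.7]
[464.5  94.4]
decoys side feet: red,orange,dowel [ 683.7 -141.9] [ 558.8 -153.3] [ 626.7 -165.1]
```

```bash
cat >> h.py <<'E'
def rel(target, cmd=None):
    s=arm.get_state(); p=np.array(cmd if cmd is not None else s["tool_pos"]); 
    return R.from_rotvec(s["eef_rot"]).inv().apply(np.array(target)-p)/1000
E
python3 - <<'E'
from h import *
s=arm.get_state()["eef_rot"]; print(2*np.arctan2(s[1],s[0])%(2*np.pi), rel([626.5,-172,230],[263.011,-539.248,231.267]))
E
```

```text
0.4537761357177157 [ 0.487691   -0.17074108  0.00138557]
```

```bash
python3 -m creep '{"linear":[[0.488,-0.171,0.001],[0.488,-0.171,0.001],[0.488,-0.171,0.001],[0.488,-0.171,0.001],[0.488,-0.171,0.001],[0.488,-0.171,0.001],[0.488,-0.171,0.001],[0.488,-0.171,0.001],[0.488,-0.171,0.001],[0.488,-0.171,0.001]],"delta_rot":[[0,0,0.227],[0,0,0.227],[0,0,0.227],[0,0,0.227],[0,0,0.227],[0,0,0.227],[0,0,0.227],[0,0,0.227],[0,0,0.227],[0,0,0.227]],"jaw":[1,1,1,1,1,1,1,1,1,1]}' 40; python3 - <<'E'
from h import *
print(rel([626.5,-172,230]))
E
```

```text
time_s: 1.18
tool_pos: [553.2, -245.5, 230.6]
eef_rot: [3.141, -0.0, 0.0]
contact_force: [-0.5, 0.6, 0.4]
width: 85.6
gripper_force: 0.0
[ 0.07332305 -0.07348347  0.00063762]
```

```bash
python3 -m creep '{"linear":[[0.071,-0.071,0],[0.071,-0.071,0],[0.071,-0.071,0],[0.071,-0.071,0],[0.071,-0.071,0],[0.071,-0.071,0]],"delta_rot":[[0,0,0],[0,0,0],[0,0,0],[0,0,0],[0,0,0],[0,0,0]],"jaw":[1,1,1,1,1,1]}' 40; python3 - <<'E'
from h import *
print(rel([626.5,-172,111]))
c=eyes.capture("side"); cv2.imwrite("pics/s1.png",c["img"][:,:,::-1])
E
```

```text
time_s: 1.68
tool_pos: [622.1, -176.9, 230.2]
eef_rot: [3.141, -0.001, -0.002]
contact_force: [0.1, -0.9, -0.7]
width: 85.5
gripper_force: 0.0
[ 0.00456139 -0.00497435  0.11922852]
```

View pics/s1.png

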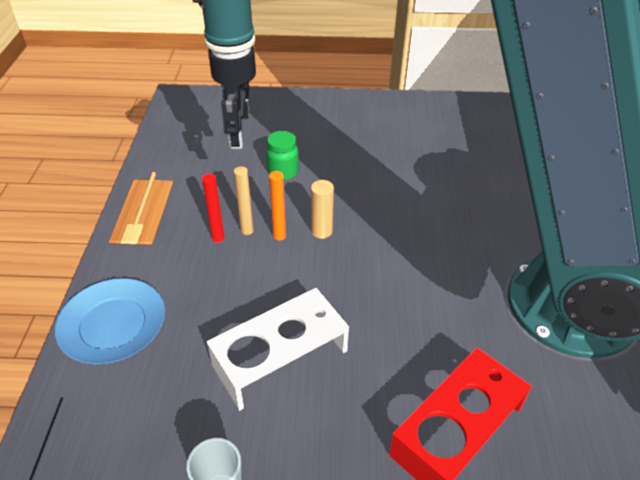

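The picture shows the gripper tips at about (236,140), just above the dowel top at (241,170), consistent with the estimate. Descend.

```bash
python3 -m creep '{"linear":[[0.0045,-0.005,0.01],[0.0045,-0.005,0.04],[0.0045,-0.005,0.07],[0.0045,-0.005,0.1],[0.0045,-0.005,0.119],[0.0045,-0.005,0.119],[0.0045,-0.005,0.119]],"delta_rot":[[0,0,0],[0,0,0],[0,0,0],[0,0,0],[0,0,0],[0,0,0],[0,0,0]],"jaw":[1,1,1,1,1,1,1]}' 40; python3 -m creep '{"linear":[[0,0,0],[0,0,0],[0,0,0],[0,0,0],[0,0,0],[0,0,0],[0,0,0],[0,0,0],[0,0,0],[0,0,0]],"delta_rot":[[0,0,0],[0,0,0],[0,0,0],[0,0,0],[0,0,0],[0,0,0],[0,0,0],[0,0,0],[0,0,0],[0,0,0]],"jaw":[-1,-1,-1,-1,-1,-1,-1,-1,-1,-1]}' 40
```

```text
time_s: 2.32
tool_pos: [626.1, -171.5, 110.2]
eef_rot: [-3.14, 0.002, 0.005]
contact_force: [0.7, -1.2, 0.8]
width: 85.1
gripper_force: 0.0
time_s: 3.15
tool_pos: [628.3, -171.4, 112.6]
eef_rot: [3.141, -0.0, 0.003]
contact_force: [-0.3, 0.9, 6.0]
width: 24.9
gripper_force: 39.3
```

```bash
python3 -m creep '{"linear":[[0,0,-0.02],[0,0,-0.06],[0,0,-0.1],[0,0,-0.14],[0,0,-0.18],[0,0,-0.18],[0,0,-0.18]],"delta_rot":[[0,0,0],[0,0,0],[0,0,0],[0,0,0],[0,0,0],[0,0,0],[0,0,0]],"jaw":[-1,-1,-1,-1,-1,-1,-1]}' 40; python3 - <<'E'
from h import *
print(rel([576,173.5,291]))
E
```

```text
time_s: 3.73
tool_pos: [629.2, -171.8, 295.0]
eef_rot: [3.139, -0.0, 0.01]
contact_force: [0.0, -0.1, -1.4]
width: 25.2
gripper_force: 39.3
[-0.05324219 -0.3452977   0.00282917]
```

```bash
python3 -m creep '{"linear":[[-0.053,-0.345,0],[-0.053,-0.345,0],[-0.053,-0.345,0],[-0.053,-0.345,0],[-0.053,-0.345,0],[-0.053,-0.345,0],[-0.053,-0.345,0],[-0.053,-0.345,0],[-0.053,-0.345,0],[-0.053,-0.345,0]],"delta_rot":[[0,0,0],[0,0,0],[0,0,0],[0,0,0],[0,0,0],[0,0,0],[0,0,0],[0,0,0],[0,0,0],[0,0,0]],"jaw":[-1,-1,-1,-1,-1,-1,-1,-1,-1,-1]}' 40; python3 -m creep '{"linear":[[0,0,0],[0,0,0],[0,0,0]],"delta_rot":[[0,0,0],[0,0,0],[0,0,0]],"jaw":[-1,-1,-1]}' 40;  python3 - <<'E'
from h import *
s=arm.get_state(); print(s["tool_pos"],s["eef_rot"])
a=eyes.capture("side")["img"]; cv2.imwrite("pics/s2.png",a[:,:,::-1])
b=eyes.capture("top")["img"]; cv2.imwrite("pics/t2.png",b[:,:,::-1])
cv2.imwrite("pics/c2.png",np.hstack([cv2.resize(a[180:420,150:370],(440,480)),cv2.resize(b[130:280,150:262],(358,480))])[:,:,::-1])
E
```

```text
time_s: 4.57
tool_pos: [572.3, 177.7, 289.4]
eef_rot: [-3.141, -0.007, 0.006]
contact_force: [-0.1, 0.3, -0.2]
width: 25.2
gripper_force: 39.5
time_s: 4.82
tool_pos: [574.5, 172.4, 290.8]
eef_rot: [3.141, -0.003, -0.002]
contact_force: [0.3, 0.3, -0.3]
width: 24.9
gripper_force: 39.5
[574.50670094 172.3755489  290.76900207] [ 3.14091899e+00 -2.57060074e-03 -1.96910971e-03]
```

View pics/c2.png

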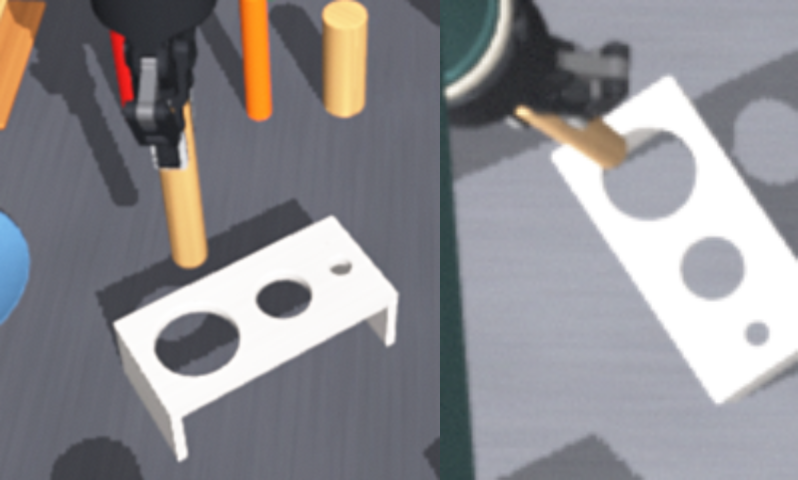

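Side view: the dowel hangs between the pads with its foot near (245,311), looking close to vertical; top view: foot around (201,179), beside the large hole as parallax would have it. Measure its axis from the two views.

```bash
cat >> h.py <<'E'
def axis(boxes, verbose=True):
    """rod axis: planes through each camera and the rod's midline"""
    N=[];D=[]
    for n,(x0,y0,x1,y1) in boxes.items():
        c=eyes.capture(n); h=cv2.cvtColor(c["img"],cv2.COLOR_RGB2HSV)
        m=cv2.inRange(h,(8,55,60),(30,200,255)); k=np.zeros_like(m); k[y0:y1,x0:x1]=255
        bs=max(blobs(m&k,30),key=lambda b:b[0][4]); ys,xs=np.nonzero(bs[2])
        pts=np.stack([xs,ys],1).astype(np.float32)
        vx,vy,px,py=cv2.fitLine(pts,cv2.DIST_L2,0,.01,.01).ravel()
        t=(pts-[px,py])@[vx,vy]
        a=ray(c,px+vx*t.min(),py+vy*t.min()); b=ray(c,px+vx*t.max(),py+vy*t.max())
        nn=np.cross(a,b); nn/=np.linalg.norm(nn); N.append(nn); D.append(nn@c["xyz"])
        if verbose: print(n,bs[0],"len",t.max()-t.min(),"dir",vx,vy)
    d=np.cross(*N); d/=d[2]
    at=lambda z: np.linalg.solve(np.array(N+[[0,0,1]]),D+[z])
    return d,at
E
python3 - <<'E'
from h import *
d,at=axis({"side":(215,258,270,330),"top":(165,150,215,190)})
p=arm.get_state()["tool_pos"]; print("tcp",p,"dir",d); 
for z in(180,260,310): print(at(z))
E
```

```text
side [229 258  25  57 967] len 55.72988 dir 0.1174466 0.9930792
top [173 163  35  20 286] len 37.14157 dir 0.9277391 0.37322938
tcp [574.81356123 172.70757945 291.4362502 ] dir [-0.03535745  0.12110355  1.        ]
[574.16005277 175.3005979  180.        ]
[571.33145648 184.98888192 260.        ]
[569.56358379 191.04405944 310.        ]
```

```bash
python3 -m creep '{"linear":[[0.001,0,0.02],[0.001,0,0.05],[0.001,0,0.08],[0.001,0,0.1],[0.001,0,0.12],[0.001,0,0.14],[0.001,0,0.16],[0.001,0,0.16],[0.001,0,0.16],[0.001,0,0.16]],"delta_rot":[[0,0,0],[0,0,0],[0,0,0],[0,0,0],[0,0,0],[0,0,0],[0,0,0],[0,0,0],[0,0,0],[0,0,0]],"jaw":[-1,-1,-1,-1,-1,-1,-1,-1,-1,-1]}' 40;  python3 - <<'E'
from h import *
a=eyes.capture("side")["img"]
b=eyes.capture("top")["img"]
cv2.imwrite("pics/c3.png",np.hstack([cv2.resize(a[180:420,150:370],(440,480)),cv2.resize(b[130:280,150:262],(358,480))])[:,:,::-1])
E
```

```text
time_s: 5.85
tool_pos: [576.5, 173.6, 132.6]
eef_rot: [-3.141, 0.001, -0.002]
contact_force: [1.1, -0.1, -0.8]
width: 25.2
gripper_force: 39.5
```

View pics/c3.png

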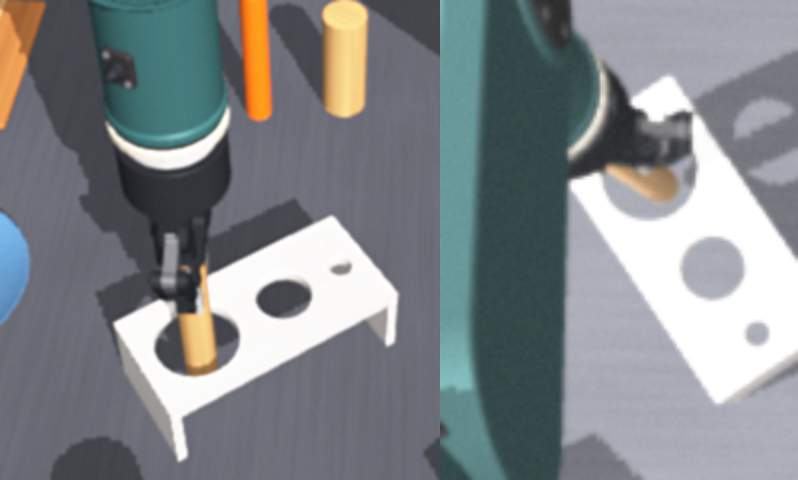

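The dowel stands inside the large hole, touching nothing (contact force about 0), with its foot about 20 mm above the counter, 40 mm below the plate. Lift out and move over to the middle hole.

```bash
python3 -m creep '{"linear":[[0,0,-0.02],[0,0,-0.05],[0,0,-0.08],[0,0,-0.085],[0,0,-0.085],[-0.033,0.024,-0.085],[-0.066,0.047,-0.085],[-0.066,0.047,-0.085],[-0.066,0.047,-0.085],[-0.066,0.047,-0.085]],"delta_rot":[[0,0,0],[0,0,0],[0,0,0],[0,0,0],[0,0,0],[0,0,0],[0,0,0],[0,0,0],[0,0,0],[0,0,0]],"jaw":[-1,-1,-1,-1,-1,-1,-1,-1,-1,-1]}' 40;python3 -m creep '{"linear":[[0,0,0],[0,0,0],[0,0,0]],"delta_rot":[[0,0,0],[0,0,0],[0,0,0]],"jaw":[-1,-1,-1]}' 40;  python3 - <<'E'
from h import *
print(arm.get_state()["tool_pos"])
a=eyes.capture("side")["img"]
b=eyes.capture("top")["img"]
cv2.imwrite("pics/a4.png",a[:,:,::-1]);cv2.imwrite("pics/b4.png",b[:,:,::-1])
cv2.imwrite("pics/c4.png",np.hstack([cv2.resize(a[220:380,220:350],(455,560)),cv2.resize(b[180:260,200:248],(336,560))])[:,:,::-1])
E
```

```text
time_s: 6.78
tool_pos: [509.7, 126.8, 216.4]
eef_rot: [-3.141, 0.001, -0.001]
contact_force: [0.5, 0.3, -0.2]
width: 25.2
gripper_force: 39.6
time_s: 7.03
tool_pos: [510.6, 127.3, 216.5]
eef_rot: [-3.141, -0.0, -0.001]
contact_force: [-0.2, -0.4, -0.7]
width: 25.1
gripper_force: 39.6
[510.56266877 127.25414977 216.49899852]
```

View pics/c4.png

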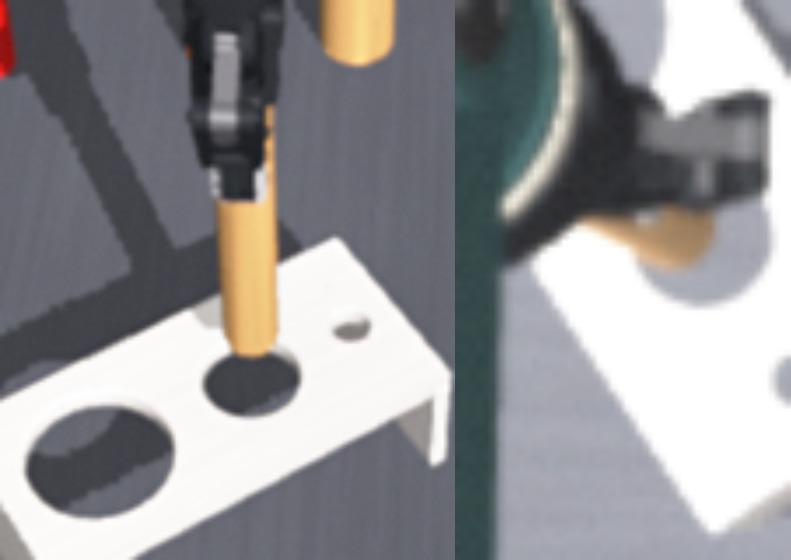

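Side view: foot bottom at about (292,321), just above the middle hole; top view partly hidden by the gripper. Compare the seen foot with the projected one.

```bash
python3 - <<'E'
from h import *
p=arm.get_state()["tool_pos"]
def proj(c,P):
    f=240/np.tan(np.radians(c["fov_y"]/2)); q=R.from_rotvec(c["rotation"]).inv().apply(np.array(P)-c["xyz"])
    return np.stack([c["cx"]+f*q[:,0]/-q[:,2], c["cy"]-f*q[:,1]/-q[:,2]],1)
th=np.linspace(0,6.28,73)[:,None]
for n,(x0,y0,x1,y1) in {"side":(270,278,312,330),"top":(215,205,240,222)}.items():
    c=eyes.capture(n); h=cv2.cvtColor(c["img"],cv2.COLOR_RGB2HSV)
    m=cv2.inRange(h,(8,55,60),(30,200,255)); k=np.zeros_like(m); k[y0:y1,x0:x1]=255; m&=k
    s=max(blobs(m,20),key=lambda b:b[0][4])[2]; ys,xs=np.nonzero(s)
    print(n,"seen x",xs.min(),xs.max(),"ybot",ys.max(),"rows",[(y,xs[ys==y].min(),xs[ys==y].max()) for y in range(y0,ys.max()+1,5)])
    ring=lambda z: proj(c,np.hstack([p[0]+13*np.cos(th),p[1]+13*np.sin(th),0*th+z]))
    for z in(104.5,150): r=ring(z); print(z,"pred x",r[:,0].min(),r[:,0].max(),"y",r[:,1].min(),r[:,1].max())
    print("hole", proj(c,[[510,126.5,70]]))
E
```

```text
side seen x 282 299 ybot 322 rows [(278, np.int64(282), np.int64(298)), (283, np.int64(282), np.int64(299)), (288, np.int64(282), np.int64(299)), (293, np.int64(282), np.int64(299)), (298, np.int64(283), np.int64(298)), (303, np.int64(283), np.int64(298)), (308, np.int64(284), np.int64(299)), (313, np.int64(284), np.int64(299)), (318, np.int64(286), np.int64(298))]
104.5 pred x 283.39576000993986 299.5596002800434 y 308.0271070004362 320.8681534068729
150 pred x 282.3306848653503 299.05253305738484 y 289.8861724308656 302.8128887995962
hole [[292.16254308 327.02145136]]Traceback (most recent call last):
  File "<stdin>", line 11, in <module>
    return umr_minimum(a, axis, None, out, keepdims, initial, where)
ValueError: zero-size array to reduction operation minimum which has no identity
```

Seen and predicted foot agree within a pixel, and the hole centre lies right below; descend.

```bash
python3 -m creep '{"linear":[[0,0,0.015],[0,0,0.03],[0,0,0.045],[0,0,0.06],[0,0,0.075],[0,0,0.09],[0,0,0.1],[0,0,0.1],[0,0,0.1],[0,0,0.1]],"delta_rot":[[0,0,0],[0,0,0],[0,0,0],[0,0,0],[0,0,0],[0,0,0],[0,0,0],[0,0,0],[0,0,0],[0,0,0]],"jaw":[-1,-1,-1,-1,-1,-1,-1,-1,-1,-1]}' 40; python3 -m creep '{"linear":[[0,0,0.001],[0,0,0.002],[0,0,0.003],[0,0,0.003],[0,0,0.003]],"delta_rot":[[0,0,0],[0,0,0],[0,0,0],[0,0,0],[0,0,0]],"jaw":[-1,-1,-1,-1,-1]}' 40
```

```text
time_s: 8.07
tool_pos: [510.2, 126.9, 117.2]
eef_rot: [-3.141, 0.0, -0.002]
contact_force: [0.3, -0.8, -0.5]
width: 24.8
gripper_force: 39.6
time_s: 8.48
tool_pos: [509.6, 126.8, 113.7]
eef_rot: [-3.141, 0.0, -0.0]
contact_force: [-0.2, -0.1, -0.1]
width: 25.3
gripper_force: 39.6
```

```bash
python3 -m creep '{"linear":[[0,0,0.001],[0,0,0.001],[0,0,0.001]],"delta_rot":[[0,0,0],[0,0,0],[0,0,0]],"jaw":[-1,-1,-1]}' 40; python3 -m creep '{"linear":[[0,0,0.001],[0,0,0.001],[0,0,0.001]],"delta_rot":[[0,0,0],[0,0,0],[0,0,0]],"jaw":[-1,-1,-1]}' 40;python3 -m creep '{"linear":[[0,0,0.001],[0,0,0.001],[0,0,0.001]],"delta_rot":[[0,0,0],[0,0,0],[0,0,0]],"jaw":[-1,-1,-1]}' 40
```

```text
time_s: 8.73
tool_pos: [509.7, 126.9, 112.6]
eef_rot: [-3.141, 0.0, -0.0]
contact_force: [0.5, 0.3, 1.3]
width: 25.4
gripper_force: 40.0
time_s: 8.98
tool_pos: [510.1, 126.9, 112.6]
eef_rot: [-3.141, 0.0, -0.002]
contact_force: [-2.6, 0.0, 9.5]
width: 24.9
gripper_force: 40.8
time_s: 9.23
tool_pos: [510.6, 126.9, 112.6]
eef_rot: [-3.141, 0.0, -0.004]
contact_force: [-2.3, 0.6, 18.2]
width: 25.1
gripper_force: 41.7
```

Foot is on the counter; ease off 1.5 mm, then open gradually.

```bash
python3 -m creep '{"linear":[[0,0,-0.0015],[0,0,-0.0015],[0,0,-0.0015],[0,0,-0.0015],[0,0,-0.0015],[0,0,-0.0015],[0,0,-0.0015],[0,0,-0.0015],[0,0,-0.0015],[0,0,-0.0015]],"delta_rot":[[0,0,0],[0,0,0],[0,0,0],[0,0,0],[0,0,0],[0,0,0],[0,0,0],[0,0,0],[0,0,0],[0,0,0]],"jaw":[-1,-1,-0.35,-0.3,-0.2,0,0.3,0.6,1,1]}' 20; python3 -m creep '{"linear":[[0,0,0],[0,0,0],[0,0,0],[0,0,0],[0,0,-0.02],[0,0,-0.05],[0,0,-0.08],[0,0,-0.12],[0,0,-0.16],[0,0,-0.16]],"delta_rot":[[0,0,0],[0,0,0],[0,0,0],[0,0,0],[0,0,0],[0,0,0],[0,0,0],[0,0,0],[0,0,0],[0,0,0]],"jaw":[1,1,1,1,1,1,1,1,1,1]}' 20
python3 -m creep '{"linear":[[0,0.04,0],[0,0.08,0],[0,0.12,0],[0,0.16,0],[0,0.16,0],[0,0.16,0]],"delta_rot":[[0,0,0],[0,0,0],[0,0,0],[0,0,0],[0,0,0],[0,0,0]],"jaw":[1,1,1,1,1,1]}' 20
python3 - <<'E'
from h import *
a=eyes.capture("side")["img"]
b=eyes.capture("top")["img"]
cv2.imwrite("pics/c5.png",np.hstack([cv2.resize(a[180:420,150:370],(440,480)),cv2.resize(b[130:280,150:262],(358,480))])[:,:,::-1])
E
```

```text
time_s: 10.07
tool_pos: [509.5, 126.8, 112.0]
eef_rot: [-3.142, 0.0, 0.0]
contact_force: [0.3, 0.2, 0.3]
width: 85.3
gripper_force: 0.0
time_s: 10.9
tool_pos: [514.2, 127.4, 280.1]
eef_rot: [-3.14, 0.0, -0.021]
contact_force: [1.2, 1.3, 1.5]
width: 85.3
gripper_force: 0.0
time_s: 11.4
tool_pos: [509.5, -35.1, 271.8]
eef_rot: [-3.141, 0.007, -0.0]
contact_force: [0.1, -0.1, -0.4]
width: 85.6
gripper_force: 0.0
```

View pics/c5.png

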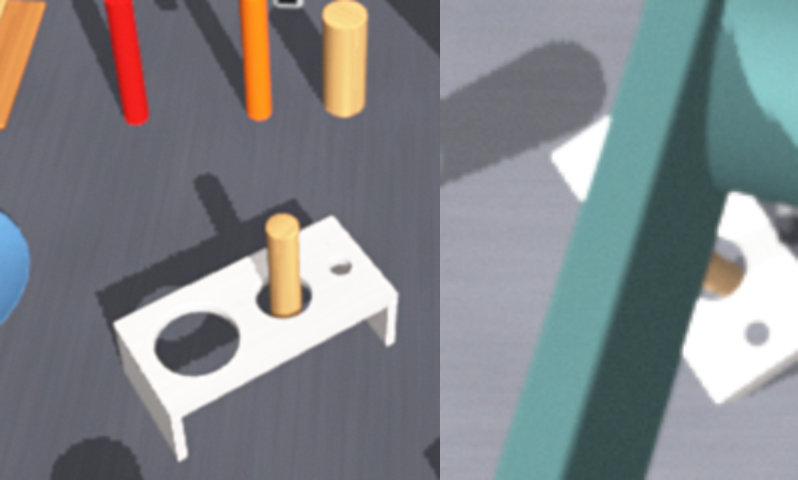

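The side view shows the dowel upright in the middle hole, its top at about (291,292) where a vertical rod there should project. The gripper is clear, so I'm handing in.

```bash
python3 -c "
from plant import arm
print(arm.close_job())"
```

```text
the job is handed in; nothing more can be done
None
```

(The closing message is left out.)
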